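# Set the bread-slicing stop to the red catch

### The arm

A 6-joint arm with a two-finger parallel gripper is mounted at the origin on a cart in front of the work surface, level with it; the furniture and walls round the work are solid. World frame = base frame: x ahead of the robot, y to its left, z up, the work surface at z = 0. Lengths are in m, angles in rad, forces in N, time in s.
With the tool pointing down it reaches from about 0.275 to 0.75 m from the base axis. Payload 10.2 kg.
Tool frame: the origin (TCP) lies between the finger pads; the fingertips stand 11 mm ahead of it and the grasp point (between the pads) lies 8 mm behind it (robot.nose_length is the distance from the TCP to the fingertips, in m); z points along the fingers, y is the line along which they close (so a half turn about z gives the same grasp; the last joint's range is limited). The gripper opens to 85 mm and grips with 20 to 120 N. Pads are 22 mm wide; open, the fingers measure 114 mm over their backs; the gripper's body (76 mm by 85 mm) begins 54 mm behind the grasp point. The pads swing forward as they close: fully open they stand 13 mm farther back than shut.
Start: joints at [-1.453, 0.313, 1.498, -0, 1.331, -0.223], TCP at [0.175, -0.495, 0.242] pointing down, gripper open.
Joint ranges: [-2.94, 2.94], [-0.97, 2.17], [0.19, 2.56], [-1.23, 4.37], [0.02, 3.11], [-2.88, 2.88]. Speed limits (rad/s): [2.39, 2.39, 3.01, 3.14, 3.14, 3.14].

### API

Orientations are given as a unit quaternion [w, x, y, z].
In Python, from station import robot, viewer, models gives the robot as it stands. The module is installed in compiled form; this text tells all that it offers.
- The arm moves only by the tool drive_tool, never from a script. Its argument "rows" is a list that holds one entry, the list of rows, each a list of 5 numbers: the closure, from -1 (fully open) to 1 (shut), then the shift along the world's x, y, z in mm, then the turn about the world's z in rad. A call has 1 to 12 rows; each row shifts and turns the commanded pose from where the row before left it; what a row does not reach is not made up. A row lasts 1/10 s, in which the tool goes at most 50 mm and 8.59 degrees, less where a joint would pass 70% of its speed; a pose out of reach is approached as far as the arm can. A call with a gripper value outside its range is refused whole. The fingers move at their own pace and stop on an object; "squeeze" is the grip in N (left out, the last holds). Time passes only in rows, so rows that do not move let the fingers close. It gives the time, the measured TCP pose, the force, the opening and the grip force at its end, in the units of the state.
- robot.get_state(): the state, without advancing time (a new reading comes with each control period).
- viewer.grab_frame(name): name is "side" or "top"; returns the picture (480x640x3 uint8, red, green, blue); there is no depth.
- viewer.camera_model(name): a dict with "fx", "fy", "cx", "cy" (pixels), "R" (3x3) and "t" (3): a world point X has camera coordinates R X + t. Camera axes: x right, y down, z forward; pixel columns grow to the right and rows downward; lengths in m; the calibration is good to about 2 mm. A picture is of the moment at which its call begins. camera_model takes no time and is no camera call.
- robot.finish_job(): hands the job in; it is judged then, once.
Trained networks look in the newest picture that a camera, given by its name, has taken for a name from the list of things; names that differ only in an ending like _2 or _b are one class to them, and where a whole thing is asked for, a point or a joint stands for the part that bears it (a point fixed in the world has none). Each returns a list of dicts, best first, with "score" (0 to 1); they miss things now and then, are a little off and sometimes report something else, mostly with a low value. They report only what shows in the picture. A call takes as long as a camera call.
- models.find_in(camera, query): "bbox" ([left, top, width, height] in pixels, round what is visible of it).
- models.place_of(camera, query): "point" ([column, row] in pixels: a listed point, or the origin of a listed thing).
The state is a dict: "time": time; "joint_pos": joint angles; "qd": joint speeds; "tau": joint torques, N m; "position": TCP position; "eef_rot": TCP orientation; "force": force on the tool from outside, world axes, zero at the start; "torque": the same for the moment, N m; "grip_width": finger opening in m; "gripper_force": force on a finger pad.
Only numpy, scipy, OpenCV 4.12 (cv2) and the standard library are available. Lean on these libraries where they do the work, as an engineer would, in place of code of your own. Each camera call takes 0.05 s, during which the arm holds its last target. There are 200 camera calls.

### The job

Set the slice thickness on the bread-slicing board: with the fingertips, push the wooden sliding stop along its rail until its spring pin clicks down into the red catch, and leave it seated there; if the blue catch comes first, push on through it. Only push the stop: do not pinch it between the fingers or pull its pin up, and leave the tin, tumbler, garlic and spice jar where they stand.

Things in the scene. Friction and masses are not known exactly. Their poses are not given: they have to be found in the camera images.
- board: Fixed beech slicing board, 220 x 440 x 20 mm; origin: centre of its underside, on the worktop. Its y axis runs along the rail, away from the stop's starting end, x across, z up. Aluminium rail along y at x = -60 mm, 20 mm wide, 400 long, top 32 mm above the worktop; end caps 35 mm high. Steel knife posts, tops 92 mm above the worktop, at y = +207, x = -85 and +85 mm
- stop (a joint): Place of the wooden sliding stop along the rail, in m: 0 at y = -150 mm on the board, growing along the board's +y to 0.30. It starts between 0 and 0.05, before both catches. It slides with about 1.5 N of friction and some damping, stays where it is left, and cannot be lifted off
- stop_top (a point): On the stop's pin axis, level with the top of its wooden block, 96 mm above the worktop, over the rail's middle; axes as the board's. The block is 24 mm thick along y (12 mm each side of this point), spans x from -25 to +145 mm from this point and 46 to 96 mm above the worktop (down to 25 mm beside the rail on the +x side). Push its broad flat -y or +y face
- stop_right: The half of the wooden block with the -y face (the face to push for moving along +y). Origin under the pin axis, 26 mm above the worktop. Fingers pressing on both halves at once count as pinching
- stop_left: The half of the wooden block with the +y face (push it to bring the stop back along -y). Same origin as stop_right
- stop_pin (a joint): Height of the stop's spring pin in m: 0 on the plain rail, about 0.0045 on top of a ridge, 0.001 or less in the valley of a catch. A spring presses it down with about 6 N. Its black cap, 16 mm wide, spans 2.5 to 9.5 mm (pin down) above the block's top and rises with the pin. Above 0.010 means that it was pulled up
- catch_red: Red saddle clip on the rail, 40 mm along y, with a red flag towards -x; origin on the rail's top, mid-valley; axes as the board's. Two round ridges 5 mm high at y = -10.5 and +10.5 mm, a valley between. The first ridge takes some 6 to 12 N; just past its top the push falls away and the stop springs on by itself and centres to about 1 mm; the second ridge takes as much again
- catch_blue: Blue catch, the same as the red one in shape and feel; which of the two comes first along the rail varies
- tin: Tin can standing behind the board, diameter 57 mm, 72 mm high; origin: centre of its underside. Leave alone
- tumbler: Clear glass tumbler behind the board, diameter 81 mm, 93 mm high; origin: centre of its underside. Leave alone
- garlic: Garlic bulb in front of the board, 50 mm; origin: centre of its underside. Leave alone
- spice: Spice jar with black cap behind the board, diameter 41 mm, 105 mm high; origin: centre of its underside. Leave alone

How it is judged:
By the outcome, as a careful person would: the job done as asked, in the order asked, and still so for the second after the job is handed in, with the robot touching nothing.
It also fails if it takes over 54 s, if anything falls off the work surface, if the arm or the gripper's body presses on something with over 40 N, if the wrist force passes 120 N, or if a joint passes its speed limit or range.

## Working session

There is one attempt and no reset: what is moved stays moved. The work goes in short steps, Python scripts to look and compute and a tool call to move; the robot and the scene stay as the last step left them, time stands still between calls to the robot, and variables do not carry over. Pictures are saved under pics/ and viewed, at most 10 in all, crops included, and the job is handed in when it is done.

Besides the shell and the picture viewer there is one more tool, called after "Request:" by a JSON object that holds its "fn" and its "kwargs". drive_tool: Moves the arm, as the interface text tells. Its arguments: {"type":"object","properties":{"rows":{"type":"array","items":{"type":"array","items":{"type":"array","items":{"type":"number"}}}},"squeeze":{"type":"number"}},"required":["rows"]}

```bash
mkdir -p pics
cat > h.py <<'E'
import numpy as np, cv2
from station import robot, viewer, models
def ray(cam,p):
    m=viewer.camera_model(cam);R=np.array(m["R"]);t=np.array(m["t"])
    d=R.T@np.array([(p[0]-m["cx"])/m["fx"],(p[1]-m["cy"])/m["fy"],1]);return -R.T@t,d/np.linalg.norm(d)
def at_z(cam,p,z):
    o,d=ray(cam,p);return o+d*(z-o[2])/d[2]
def tri(p1,p2):
    o1,d1=ray("side",p1);o2,d2=ray("top",p2)
    s=np.linalg.lstsq(np.c_[d1,-d2],o2-o1,rcond=None)[0]
    a,b=o1+d1*s[0],o2+d2*s[1];return (a+b)/2,np.linalg.norm(a-b)
E
python3 - <<'E'
from h import *
np.set_printoptions(precision=4,suppress=True)
ims={c:viewer.grab_frame(c) for c in("side","top")}
for c in ims: cv2.imwrite(f"pics/{c}0.png",ims[c][:,:,::-1])
for q in ["board","stop_top","stop_right","catch_red","catch_blue","tin","tumbler","garlic","spice"]:
    r={c:models.place_of(c,q)[:2] for c in ims}
    for c in r: print(q,c,[(np.round(a["point"],1),round(a["score"],2)) for a in r[c]])
    if r["side"] and r["top"]: print("   ",*tri(r["side"][0]["point"],r["top"][0]["point"]))
for c in ims: o,d=ray(c,(320,240));print(c,o,d)
print(robot.get_state())
E
```

```text
board side [(array([309. , 321.3]), 0.56)]
board top [(array([370.3, 254.8]), 0.8)]
    [ 0.5301 -0.0671 -0.0088] 0.002564629400725961
stop_top side [(array([292.3, 351. ]), 0.8)]
stop_top top [(array([442.2, 277. ]), 0.8), (array([336. , 278.6]), 0.24)]
    [ 0.4729 -0.1942  0.0985] 0.0015511674097638307
stop_right side []
stop_right top [(array([432.6, 284.3]), 0.94)]
catch_red side [(array([269.5, 284.3]), 0.69), (array([286.4, 377.3]), 0.29)]
catch_red top [(array([340.1, 280.1]), 0.68), (array([377.9, 282.4]), 0.56)]
    [ 0.4696 -0.0011  0.0354] 0.0026260182162490837
catch_blue side [(array([278.8, 321.1]), 0.97)]
catch_blue top [(array([378.8, 284.8]), 0.69)]
    [ 0.4673 -0.0812  0.0257] 0.0070342769204496764
tin side [(array([409.8, 346.9]), 0.83)]
tin top [(array([415.8, 183.4]), 0.93)]
    [ 0.6877 -0.1659  0.0005] 0.004924387286867895
tumbler side [(array([392.1, 293.3]), 0.66)]
tumbler top [(array([358.2, 178.4]), 0.82), (array([380.5, 277.3]), 0.55)]
    [ 0.701  -0.0402 -0.0039] 0.00015032567219079636
garlic side [(array([217.7, 281.1]), 0.69)]
garlic top [(array([306.9, 329.4]), 0.77)]
    [ 0.3728  0.0655 -0.0048] 0.0028464590800081594
spice side [(array([366. , 253.9]), 0.7), (array([393.1, 291.6]), 0.4)]
spice top [(array([305.1, 180.7]), 0.91)]
    [ 0.6904  0.0774 -0.0051] 0.006589106275458466
side [ 0.3998 -0.5704  0.6667] [ 0.2026  0.7115 -0.6728]
top [0.3628 0.0363 1.0474] [ 0.1851  0.005  -0.9827]
{'time': 1.0, 'joint_pos': array([-1.4534,  0.3129,  1.4977,  0.    ,  1.331 , -0.2234]), 'qd': array([ 0.0004, -0.0004, -0.0017, -0.    ,  0.0018, -0.0016]), 'tau': array([  0.0001, -41.2173, -25.9903,  -0.0001,   0.0004,  -0.    ]), 'position': array([ 0.1755, -0.4948,  0.2423]), 'eef_rot': array([0.    , 0.9855, 0.1696, 0.    ]), 'force': array([-0.1031, -0.2351, -0.9858]), 'torque': array([ 0.016 , -0.0042,  0.0212]), 'gripper_force': 0.0, 'grip_width': 0.0854541280629641}
```

View pics/side0.png

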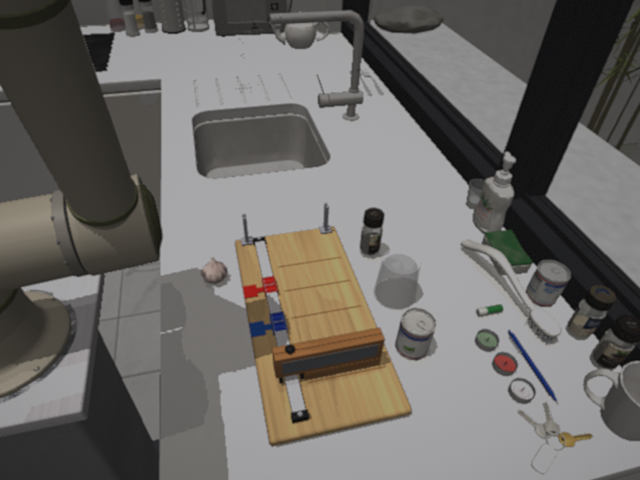

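View pics/top0.png

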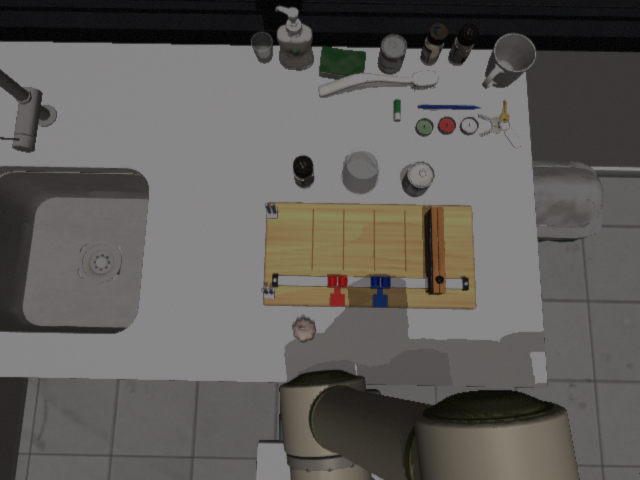

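The side view shows the stop near (290,350) with its −y face towards the camera. Blue at (270,325) comes before red at (262,288). The top view agrees: stop (440,280), blue (380,285), red (337,285), all along one rail.

Run:
```python
from h import *
np.set_printoptions(precision=4,suppress=True)
im=cv2.imread("pics/top0.png").astype(int)[200:320,250:490]
b,g,r=im[...,0],im[...,1],im[...,2]
for n,m in(("red",(r>130)&(g<60)&(b<60)),("blue",(b>90)&(r<70)&(g<90))):
    y,x=np.nonzero(m);x=x+250;y=y+200;k=y<289
    print(n,"flag",at_z("top",(np.median(x[~k]),np.median(y[~k])),.033),"saddle",at_z("top",((x[k].min()+x[k].max()+1)/2,y[k].mean()),.036),x[k].min(),x[k].max())
for p in((276,280.5),(465,283.5)): print("cap",at_z("top",p,.035))
for p in((265,203.5),(472.5,205.5),(264,306),(475,308)): print("corner",at_z("top",p,.02))
for p in((434,292),(446,293),(431,208),(443,208)): print("stopcorner",at_z("top",p,.096))
print("cap",at_z("top",(439.5,279.5),.105))
```

```text
red flag [0.4347 0.0057 0.033 ] saddle [0.4695 0.0042 0.036 ] 331 343
  return _methods._mean(a, axis=axis, dtype=dtype,
  ret = ret.dtype.type(ret / rcount)
Traceback (most recent call last):
ValueError: zero-size array to reduction operation minimum which has no identity
```

Run:
```python
from h import *
np.set_printoptions(precision=4,suppress=True)
im=cv2.imread("pics/top0.png").astype(int)[200:320,250:490]
b,g,r=im[...,0],im[...,1],im[...,2]
for n,m in(("red",(r>90)&(g<60)&(b<60)),("blue",(b>50)&(b>1.7*r)&(b>1.4*g))):
    y,x=np.nonzero(m);x=x+250;y=y+200
    for k,z,l in((y<287,.036,"saddle"),(y>292,.033,"flag")):
        if k.any(): print(n,l,at_z("top",((x[k].min()+x[k].max()+1)/2,y[k].mean()),z),x[k].min(),x[k].max())
for p in((276,280.5),(465,283.5)): print("cap",at_z("top",p,.035))
for p in((265,203.5),(472.5,205.5),(264,306),(475,308)): print("corner",at_z("top",p,.02))
for p in((434,292),(446,293),(431,208),(443,208)): print("stopcorner",at_z("top",p,.096))
print("cap",at_z("top",(439.5,279.5),.105))
```

```text
red saddle [ 0.4714 -0.0845  0.036 ] 328 433
red flag [0.432  0.0037 0.033 ] 330 344
blue saddle [ 0.4695 -0.0834  0.036 ] 371 389
blue flag [ 0.4322 -0.0825  0.033 ] 373 386
cap [0.4678 0.1297 0.035 ]
cap [ 0.4687 -0.2557  0.035 ]
corner [0.6336 0.1605 0.02  ]
corner [ 0.6372 -0.2827  0.02  ]
corner [0.4166 0.1538 0.02  ]
corner [ 0.4204 -0.2785  0.02  ]
stopcorner [ 0.445  -0.1783  0.096 ]
stopcorner [ 0.4435 -0.2011  0.096 ]
stopcorner [ 0.6103 -0.1769  0.096 ]
stopcorner [ 0.6107 -0.2006  0.096 ]
cap [ 0.4681 -0.1874  0.105 ]
```

Request:
{"fn": "drive_tool", "kwargs": {"rows": [[[1,31,22,0,0.123],[1,31,22,0,0.123],[1,31,22,0,0.123],[1,31,22,0,0.123],[1,31,22,0,0.123],[1,31,22,0,0.123],[1,31,22,0,0.123],[1,31,22,0,0.123],[1,31,22,0,0.123],[1,31,22,0,0.123],[1,0,0,0,0],[1,0,0,0,0]]]}}

```text
time: 2.2
position: [0.4856, -0.2745, 0.2421]
eef_rot: [-0.0, 0.707, 0.707, -0.0]
force: [-1.1, -1.0, -0.2]
grip_width: 0.0002
gripper_force: 0.0
```

Request:
{"fn": "drive_tool", "kwargs": {"rows": [[[1,0,0,-35,0],[1,0,0,-35,0],[1,0,0,-35,0],[1,0,0,-35,0],[1,0,0,-24,0],[1,0,15,0,0],[1,0,15,0,0],[1,0,8,0,0],[1,0,0,0,0]]]}}

```text
time: 3.1
position: [0.4859, -0.2359, 0.0798]
eef_rot: [0.001, 0.707, 0.708, 0.0]
force: [0.1, -0.1, -0.4]
grip_width: -0.0001
gripper_force: 0.0
```

Run:
```python
from h import *
ims=[viewer.grab_frame(c)[:,:,::-1] for c in("side","top")]
a=ims[0][220:440,180:440];b=ims[1][180:330,250:500]
cv2.imwrite("pics/a1.png",cv2.resize(a,None,fx=2.5,fy=2.5));s=models.place_of("top","stop_top");print(s,at_z("top",s[0]["point"],.096) if s else 0)
print(robot.get_state()["time"])
```

```text
[{'point': [437.2, 275.1], 'score': 0.91}] [ 0.47748897 -0.18534948  0.096     ]
3.25
```

View pics/a1.png

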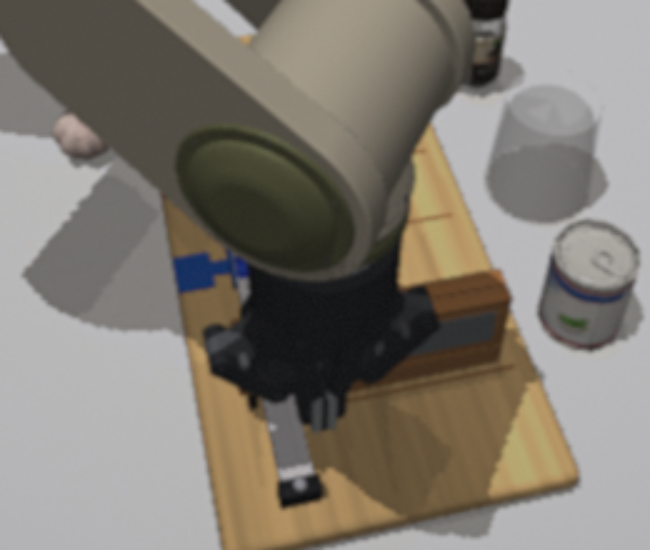

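Gripper stands behind the block (fingers at about (320,405) in the crop), clear of the tin. Now I push.

Request:
{"fn": "drive_tool", "kwargs": {"rows": [[[1,0,4,0,0],[1,0,5,0,0],[1,0,6,0,0],[1,0,6,0,0],[1,0,6,0,0],[1,0,6,0,0],[1,0,6,0,0],[1,0,6,0,0],[1,0,6,0,0],[1,0,6,0,0],[1,0,6,0,0],[1,0,5,0,0]]]}}

```text
time: 4.45
position: [0.4854, -0.1683, 0.0783]
eef_rot: [-0.0, 0.707, 0.707, -0.0]
force: [-0.4, -1.4, -0.5]
grip_width: 0.0001
gripper_force: 0.9
```

Request:
{"fn": "drive_tool", "kwargs": {"rows": [[[1,0,5,0,0],[1,0,5,0,0],[1,0,5,0,0],[1,0,3,0,0],[1,0,3,0,0]]]}}

```text
time: 4.95
position: [0.4855, -0.1475, 0.0783]
eef_rot: [-0.0, 0.707, 0.707, -0.0]
force: [-0.7, -1.5, -0.6]
grip_width: 0.0002
gripper_force: 0.9
```

Request:
{"fn": "drive_tool", "kwargs": {"rows": [[[1,0,3,0,0],[1,0,3,0,0]]]}}

```text
time: 5.15
position: [0.4854, -0.1416, 0.0783]
eef_rot: [-0.0, 0.707, 0.707, -0.0]
force: [-1.4, -2.3, -0.2]
grip_width: 0.0003
gripper_force: 0.9
```

Request:
{"fn": "drive_tool", "kwargs": {"rows": [[[1,0,3,0,0],[1,0,3,0,0]]]}}

```text
time: 5.35
position: [0.4854, -0.1356, 0.0783]
eef_rot: [-0.0, 0.707, 0.707, -0.0]
force: [-0.7, -1.4, -0.5]
grip_width: 0.0001
gripper_force: 0.9
```

Request:
{"fn": "drive_tool", "kwargs": {"rows": [[[1,0,3,0,0],[1,0,3,0,0]]]}}

```text
time: 5.55
position: [0.4854, -0.1296, 0.0783]
eef_rot: [-0.0, 0.707, 0.707, -0.0]
force: [-1.0, -1.5, 0.7]
grip_width: -0.0002
gripper_force: 0.9
```

Request:
{"fn": "drive_tool", "kwargs": {"rows": [[[1,0,3,0,0],[1,0,3,0,0]]]}}

```text
time: 5.75
position: [0.4855, -0.1248, 0.0783]
eef_rot: [0.001, 0.707, 0.707, -0.001]
force: [-2.4, -3.2, -1.1]
grip_width: -0.0002
gripper_force: 1.4
```

Run:
```python
from h import *
viewer.grab_frame("top");s=models.place_of("top","stop_top");print(s,at_z("top",s[0]["point"],.096) if s else 0)
```

```text
[] 0
```

Request:
{"fn": "drive_tool", "kwargs": {"rows": [[[1,0,2,0,0]]]}}

```text
time: 5.95
position: [0.4855, -0.1223, 0.0783]
eef_rot: [0.0, 0.707, 0.707, -0.0]
force: [-1.6, -5.1, -0.3]
grip_width: -0.0002
gripper_force: 2.3
```

Request:
{"fn": "drive_tool", "kwargs": {"rows": [[[1,0,2,0,0]]]}}

```text
time: 6.05
position: [0.4854, -0.12, 0.0783]
eef_rot: [0.0, 0.707, 0.707, -0.0]
force: [-2.3, -4.6, -0.2]
grip_width: -0.0005
gripper_force: 1.8
```

Request:
{"fn": "drive_tool", "kwargs": {"rows": [[[1,0,2,0,0]]]}}

```text
time: 6.15
position: [0.4854, -0.1177, 0.0783]
eef_rot: [0.0, 0.707, 0.707, -0.0]
force: [-1.3, -1.2, -0.4]
grip_width: -0.0003
gripper_force: 1.2
```

Request:
{"fn": "drive_tool", "kwargs": {"rows": [[[1,0,2,0,0]]]}}

```text
time: 6.25
position: [0.4855, -0.1155, 0.0783]
eef_rot: [-0.0, 0.707, 0.707, 0.0]
force: [-1.0, -1.2, -0.2]
grip_width: -0.0003
gripper_force: 0.7
```

Request:
{"fn": "drive_tool", "kwargs": {"rows": [[[1,0,2,0,0]]]}}

```text
time: 6.35
position: [0.4855, -0.1134, 0.0783]
eef_rot: [-0.0, 0.707, 0.707, 0.0]
force: [-0.2, -0.3, -0.1]
grip_width: -0.0001
gripper_force: 0.3
```

Request:
{"fn": "drive_tool", "kwargs": {"rows": [[[1,0,2,0,0]]]}}

```text
time: 6.45
position: [0.4856, -0.1114, 0.0783]
eef_rot: [-0.0, 0.707, 0.707, 0.0]
force: [0.1, -0.6, -0.3]
grip_width: -0.0001
gripper_force: 0.0
```

Request:
{"fn": "drive_tool", "kwargs": {"rows": [[[1,0,2,0,0]]]}}

```text
time: 6.55
position: [0.4855, -0.1094, 0.0783]
eef_rot: [-0.0, 0.707, 0.707, 0.0]
force: [-0.7, -0.1, -0.0]
grip_width: -0.0001
gripper_force: 0.0
```

Request:
{"fn": "drive_tool", "kwargs": {"rows": [[[1,0,2,0,0]]]}}

```text
time: 6.65
position: [0.4855, -0.1075, 0.0783]
eef_rot: [-0.0, 0.707, 0.707, 0.0]
force: [1.6, -0.7, -0.1]
grip_width: -0.0003
gripper_force: 0.0
```

Request:
{"fn": "drive_tool", "kwargs": {"rows": [[[1,0,2,0,0]]]}}

```text
time: 6.75
position: [0.4855, -0.1056, 0.0783]
eef_rot: [0.0, 0.707, 0.707, 0.0]
force: [-0.0, -4.3, 0.1]
grip_width: -0.0003
gripper_force: 2.7
```

Request:
{"fn": "drive_tool", "kwargs": {"rows": [[[1,0,2,0,0]]]}}

```text
time: 6.85
position: [0.4855, -0.1044, 0.0783]
eef_rot: [0.001, 0.707, 0.707, -0.0]
force: [-1.4, -5.6, -3.0]
grip_width: 0.0001
gripper_force: 3.2
```

Request:
{"fn": "drive_tool", "kwargs": {"rows": [[[1,0,2,0,0]]]}}

```text
time: 6.95
position: [0.4855, -0.1024, 0.0783]
eef_rot: [0.001, 0.707, 0.707, -0.0]
force: [-1.0, -4.8, -1.5]
grip_width: -0.0001
gripper_force: 2.6
```

Request:
{"fn": "drive_tool", "kwargs": {"rows": [[[1,0,2,0,0]]]}}

```text
time: 7.05
position: [0.4855, -0.1003, 0.0783]
eef_rot: [0.0, 0.707, 0.707, -0.0]
force: [-0.3, -3.9, -0.4]
grip_width: -0.0001
gripper_force: 2.1
```

Blue's first ridge and valley were felt at TCP y ≈ −0.118 and −0.107, so red's valley should come at TCP y ≈ −0.020.

Request:
{"fn": "drive_tool", "kwargs": {"rows": [[[1,0,3,0,0],[1,0,3,0,0],[1,0,3,0,0],[1,0,4,0,0],[1,0,4,0,0],[1,0,5,0,0],[1,0,5,0,0],[1,0,5,0,0],[1,0,5,0,0],[1,0,5,0,0],[1,0,5,0,0]]]}}

```text
time: 8.15
position: [0.4854, -0.0524, 0.0783]
eef_rot: [-0.0, 0.707, 0.707, -0.0]
force: [-1.0, -1.5, 0.2]
grip_width: 0.0002
gripper_force: 0.9
```

Request:
{"fn": "drive_tool", "kwargs": {"rows": [[[1,0,3,0,0],[1,0,3,0,0]]]}}

```text
time: 8.35
position: [0.4854, -0.0465, 0.0783]
eef_rot: [-0.0, 0.707, 0.707, -0.0]
force: [-0.4, -2.2, 0.8]
grip_width: -0.0002
gripper_force: 0.9
```

Request:
{"fn": "drive_tool", "kwargs": {"rows": [[[1,0,2,0,0],[1,0,2,0,0]]]}}

```text
time: 8.55
position: [0.4854, -0.0427, 0.0783]
eef_rot: [-0.0, 0.707, 0.707, -0.0]
force: [-0.9, -2.0, -0.1]
grip_width: -0.0
gripper_force: 0.8
```

Request:
{"fn": "drive_tool", "kwargs": {"rows": [[[1,0,2,0,0]]]}}

```text
time: 8.65
position: [0.4854, -0.0407, 0.0783]
eef_rot: [-0.0, 0.707, 0.707, -0.0]
force: [-0.5, -1.1, 0.6]
grip_width: -0.0001
gripper_force: 0.8
```

Request:
{"fn": "drive_tool", "kwargs": {"rows": [[[1,0,2,0,0]]]}}

```text
time: 8.75
position: [0.4854, -0.0388, 0.0783]
eef_rot: [-0.0, 0.707, 0.707, -0.0]
force: [-1.6, -4.9, 0.6]
grip_width: -0.0002
gripper_force: 2.2
```

Request:
{"fn": "drive_tool", "kwargs": {"rows": [[[1,0,2,0,0]]]}}

```text
time: 8.85
position: [0.4855, -0.0375, 0.0783]
eef_rot: [0.001, 0.707, 0.707, -0.001]
force: [-3.9, -15.1, -1.5]
grip_width: -0.0
gripper_force: 7.1
```

Request:
{"fn": "drive_tool", "kwargs": {"rows": [[[1,0,2,0,0]]]}}

```text
time: 8.95
position: [0.4855, -0.036, 0.0784]
eef_rot: [0.001, 0.707, 0.707, -0.001]
force: [-2.6, -13.4, -0.9]
grip_width: 0.0001
gripper_force: 6.6
```

Request:
{"fn": "drive_tool", "kwargs": {"rows": [[[1,0,2,0,0]]]}}

```text
time: 9.05
position: [0.4855, -0.0334, 0.0783]
eef_rot: [0.0, 0.707, 0.707, -0.0]
force: [-0.5, -4.5, 0.8]
grip_width: 0.0
gripper_force: 2.1
```

Request:
{"fn": "drive_tool", "kwargs": {"rows": [[[1,0,1,0,0]]]}}

```text
time: 9.15
position: [0.4855, -0.032, 0.0783]
eef_rot: [0.0, 0.707, 0.707, -0.0]
force: [-1.4, -4.0, 1.1]
grip_width: 0.0002
gripper_force: 1.7
```

Request:
{"fn": "drive_tool", "kwargs": {"rows": [[[1,0,1,0,0]]]}}

```text
time: 9.25
position: [0.4855, -0.0308, 0.0783]
eef_rot: [0.0, 0.707, 0.707, -0.0]
force: [-1.3, -2.7, 1.4]
grip_width: 0.0
gripper_force: 1.4
```

Request:
{"fn": "drive_tool", "kwargs": {"rows": [[[1,0,1,0,0]]]}}

```text
time: 9.35
position: [0.4855, -0.0297, 0.0783]
eef_rot: [-0.0, 0.707, 0.707, 0.0]
force: [-2.6, -2.0, 1.2]
grip_width: 0.0003
gripper_force: 1.2
```

Request:
{"fn": "drive_tool", "kwargs": {"rows": [[[1,0,1,0,0]]]}}

```text
time: 9.45
position: [0.4855, -0.0286, 0.0783]
eef_rot: [-0.0, 0.707, 0.707, 0.0]
force: [-0.6, -2.4, 1.2]
grip_width: 0.0
gripper_force: 1.0
```

Request:
{"fn": "drive_tool", "kwargs": {"rows": [[[1,0,1,0,0]]]}}

```text
time: 9.55
position: [0.4855, -0.0276, 0.0783]
eef_rot: [-0.0, 0.707, 0.707, 0.0]
force: [-1.1, -0.5, -0.1]
grip_width: -0.0002
gripper_force: 0.7
```

Request:
{"fn": "drive_tool", "kwargs": {"rows": [[[1,0,1,0,0]]]}}

```text
time: 9.65
position: [0.4855, -0.0266, 0.0783]
eef_rot: [-0.0, 0.707, 0.707, 0.0]
force: [0.2, -0.3, -0.8]
grip_width: 0.0003
gripper_force: 0.5
```

Request:
{"fn": "drive_tool", "kwargs": {"rows": [[[1,0,1,0,0]]]}}

```text
time: 9.75
position: [0.4855, -0.0256, 0.0783]
eef_rot: [-0.0, 0.707, 0.707, 0.0]
force: [-0.9, -0.5, 0.6]
grip_width: 0.0001
gripper_force: 0.3
```

Request:
{"fn": "drive_tool", "kwargs": {"rows": [[[1,0,0,0,0],[1,0,0,0,0]]]}}

```text
time: 9.95
position: [0.4855, -0.0257, 0.0783]
eef_rot: [-0.0, 0.707, 0.707, 0.0]
force: [-0.1, 0.2, 0.0]
grip_width: -0.0
gripper_force: 0.0
```

The push has fallen to zero, so the stop has sprung on. I back off, lift away and look.

Request:
{"fn": "drive_tool", "kwargs": {"rows": [[[1,0,-8,0,0],[1,0,-20,0,0],[1,0,-25,0,0],[1,0,-25,20,0],[1,0,-25,35,0],[1,0,-30,40,0],[1,0,-30,40,0],[1,0,-35,20,0],[1,0,-35,0,0],[1,0,-35,0,0],[1,0,0,0,0],[1,0,0,0,0]]]}}

```text
time: 11.15
position: [0.485, -0.2944, 0.2329]
eef_rot: [-0.0, 0.708, 0.707, 0.0]
force: [0.3, 0.8, -0.1]
grip_width: 0.0002
gripper_force: 0.0
```

Run:
```python
from h import *
np.set_printoptions(precision=4,suppress=True)
ims={c:viewer.grab_frame(c)[:,:,::-1] for c in("side","top")}
a=cv2.resize(ims["side"][210:400,220:430],None,fx=2.4,fy=2.4,interpolation=3);b=cv2.resize(ims["top"][190:330,250:370],(390,456),interpolation=3)
cv2.imwrite("pics/b1.png",np.hstack([cv2.resize(a,(410,456)),b]))
r={}
for q in("stop_top","catch_red","catch_blue"):
  for c in ims:
    s=models.place_of(c,q)
    if s: print(q,c,np.round(s[0]["point"],1),round(s[0]["score"],2),at_z(c,s[0]["point"],.096 if q=="stop_top" else .032))
print(robot.get_state()["time"],robot.get_state()["position"])
```

```text
stop_top side [267.  259.6] 0.72 [0.4672 0.0031 0.096 ]
stop_top top [336.  277.6] 0.74 [0.4691 0.0091 0.096 ]
catch_red side [272.2 284. ] 0.78 [0.4737 0.0015 0.032 ]
catch_red top [337.2 279.4] 0.49 [0.4726 0.0047 0.032 ]
catch_blue top [379.7 280.4] 0.73 [ 0.4722 -0.0823  0.032 ]
11.55 [ 0.4856 -0.2934  0.2334]
```

View pics/b1.png

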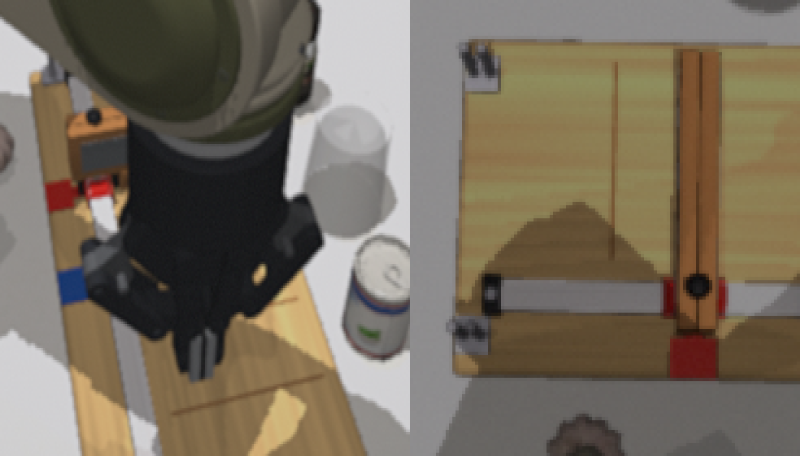

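The crop shows the block over the red saddle, with red on both sides of it (columns 668 and 722 in the top crop). The pin cap at (698,285) is mid-saddle and the arm is clear. This matches the force trace.

```bash
python3 -c "
from station import robot
print(robot.finish_job())"
```

```text
the job is handed in; nothing more can be done
None
```

The stop was pushed on through the blue catch and left in the red one, by the force trace and the top camera view; the arm is clear, and the job was handed in at about 11.6 s.

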